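# Move the scale's latched battery pack to the charger

## Task

The candle bench's scale has run flat: pinch the yellow snap tab on its blue battery pack inward and, keeping it pressed, lift the pack out of the scale's bay, then set it down slowly in the black charger until you feel it press on the pocket floor, and only then let go, so that the tab springs out and latches. Feel your way gently: the pack must never push or pull on the scale with more than 30 N or on the charger with more than 20 N, so do not tug while it is still hooked, and do not ram or drop it home. Leave the jars, bottles and jug where they stand.

Things in the scene. Friction and masses are not known exactly. Their poses are not given: they have to be found in the camera images.
- pack: The scale's rechargeable battery pack: upright blue block, 50 mm along x, 40 mm along y (-20 to +20), 80 mm tall, about 0.25 kg, black top, white label on its +y face, yellow snap tab on its -y face. Origin: centre of its underside, z up. At the start it stands latched on the floor of the scale's bay, its axes parallel to the scale's; its upper 45 mm are clear of the bay.
- tab (a joint): How far the snap tab is pressed in, m: 0 = sprung out, 0.006 = flush with the pack's -y face (stop). The spring takes 3 N to start, 9 N at the stop. A pinch along the pack's y (one finger on the tab, one on the +y face) that has pressed it home is 40 mm wide and centred on the pack's z axis. Off-centre, the pinch shoves the pack against its pocket and may not press the tab enough.
- tab_face (a point): Middle of the tab's yellow ribbed thumb plate, at pack x = 0, y = -26 mm (when out), z = 58 mm. The plate is 27 mm wide along x and spans 38 to 78 mm above the pack's underside. It moves along the pack's +y when pressed. Axes as the pack's.
- barb (a point): Outer tip of the tab's hooked barb, at pack y = -25 mm (tab out), z = 16 mm; flat on top, sloping underneath. It moves with the tab. Out, it hooks 4 mm under the catch of a pocket with 1.5 mm of spare height; pressed in by 5 mm or more it is clear of the catch. Pulling while it is hooked only loads the catch and never frees it.
- scale: White bench scale, fixed, steel pan on top (53 mm above the table), display at its -x side; its body, 185 x 200 mm, spans x = -218 to -33 mm. At its +x side the grey open-topped battery bay. Origin: on the table (z = 0) under the middle of the bay's pocket; x points from the pan to the bay, z up.
- bay_floor (a point): Centre of the bay's pocket floor, 10 mm above the table; axes as the scale's. Pocket: 52 mm along x, 42 mm along y (1 mm play each side of the pack); straight walls, 7 mm thick, up to 30 mm above the floor, then an orange flared lead-in to 35 mm. Its -y wall has a window; the beam over it is the catch: underside 17.5 mm above the floor, inner face at y = -21 mm.
- charger: Black charging dock, fixed; a base 60 x 100 mm, 28 mm high, with a green lamp, spans x = -97 to -37 mm; at its origin a cradle with the same pocket, lead-in, window and catch (-y side) as the scale's bay. Origin: on the table (z = 0) under the middle of the pocket; x points away from the base, z up. A pack goes in with its axes parallel to the charger's, tab on the window side.
- charger_floor (a point): Where the centre of the cradle's pocket floor lies at the lowest setting, 10 mm above the table. A height screw may have left the whole cradle up to 14 mm higher: this is not measured, feel for the rigid floor. With the tab held pressed a pack slides in with light rubbing; only a pack within 1.5 mm of the floor latches when the tab is let go. With the tab out the barb resists by 10 to 30 N.
- jar_mid: Empty amber glass candle jar, 72 mm across, 75 mm tall, standing between the scale and the charger. Origin: centre of its underside. To be left alone.
- jar_pan: Empty amber glass candle jar, 68 mm across, 65 mm tall, standing on the scale's pan. Origin: centre of its underside. To be left alone.
- jug: Stainless pouring jug with a handle, 90 mm across, 120 mm tall. Origin: centre of its underside. To be left alone.
- jar_tray: Empty amber glass candle jar, 72 mm across, 75 mm tall, on the black tray at the robot's right. Origin: centre of its underside. To be left alone.
- bottle_a: Amber fragrance bottle (first of three) with a black cap and paper label, 48 mm across, 100 mm tall, at the far side of the table. Origin: centre of its underside. To be left alone.
- bottle_b: Amber fragrance bottle (second of three) with a black cap and paper label, 48 mm across, 100 mm tall, at the far side of the table. Origin: centre of its underside. To be left alone.
- bottle_c: Amber fragrance bottle (third of three) with a black cap and paper label, 48 mm across, 100 mm tall, at the far side of the table. Origin: centre of its underside. To be left alone.

How it is judged:
By the outcome, as a careful person would: the job done as asked, in the order asked, and still so for the second after the job is handed in, with the robot touching nothing.
It also fails if it takes over 70 s, if anything falls off the work surface, if the arm or the gripper's body presses on something with over 40 N, if the wrist force passes 120 N, or if a joint passes its speed limit or range.

## Robot

A 7-joint arm with a two-finger parallel gripper is mounted at the origin on the work surface. World frame = base frame: x ahead of the robot, y to its left, z up, the work surface at z = 0. Lengths are in m, angles in rad, forces in N, time in s.
With the tool pointing down it reaches from about 0.425 to 0.95 m from the base axis. Payload 4.7 kg.
Tool frame: the origin (TCP) lies between the finger pads; the fingertips stand 8 mm ahead of it and the grasp point (between the pads) lies 11 mm behind it; z points along the fingers, y is the line along which they close (so a half turn about z gives the same grasp; the last joint's range is limited). The gripper opens to 85 mm and grips with 20 to 120 N. Pads are 22 mm wide; open, the fingers measure 114 mm over their backs; the gripper's body (76 mm by 85 mm) begins 54 mm behind the grasp point. The pads swing forward as they close: fully open they stand 13 mm farther back than shut.
Start: joints at [1.286, 0.469, -0.049, 1.532, 0.024, 1.141, -0.082], TCP at [0.171, -0.653, 0.201] pointing down, gripper open.
Joint ranges: [-2.59, 2.59], [-0.33, 1.99], [-1.39, 1.29], [0.1, 2.45], [-1.04, 4.18], [0.21, 1.99], [-2.66, 2.66]. Speed limits (rad/s): [2.57, 2.57, 3.14, 3.14, 3.14, 3.14, 3.14].

## Interface

Orientations are given as a rotation vector (axis times angle).
In Python, from plant import telemetry, imaging, r gives the robot as it stands.
- The arm moves only by the tool carry_out, never from a script. Its argument "increments" is a list of rows, each a list of 7 numbers: the shift along the world's x, y, z scaled (see below), then the turn, a rotation vector about the world's x, y, z scaled (see below), then the closure, from 0 (fully open) to 1 (shut). A call has exactly 5 rows; each row shifts and turns the commanded pose from where the row before left it; what a row does not reach is not made up. The controller multiplies each number of a shift by 250 mm and each number of a turn by pi rad. A row lasts 1/12 s, in which the tool goes at most 41.7 mm and 7.16 degrees, less where a joint would pass 70% of its speed; a pose out of reach is approached as far as the arm can. A call with a number of a shift or a turn outside -1 to 1 is refused whole. A call with a gripper value outside its range is refused whole. The fingers move at their own pace and stop on an object; the grip force is fixed at half the most. Time passes only in rows, so rows that do not move let the fingers close, or fill a call up. It gives the time, the measured TCP pose, the force, the opening and the grip force at its end, in the units of the state.
- telemetry.state(): the state, without advancing time (a new reading comes with each control period).
- imaging.grab_frame(name): name is "side" or "top"; returns a dict with "color" (420x560x3 uint8, blue, green, red), "range_z" (420x560 float32, m along the optical axis (not along the pixel's ray), 0 where there is no reading), "intrinsics" (3x3 intrinsics, pixels), "origin" and "attitude" of the camera in the world. Camera axes: x right, y down, z forward; pixel columns grow to the right and rows downward; lengths in m; the calibration is good to about 2 mm. A picture is of the moment at which its call begins.
- r.close_job(): hands the job in; it is judged then, once.
The state is a dict: "clock": time; "q": joint angles; "dq": joint speeds; "tau": joint torques, N m; "eef_pos": TCP position; "ee_rot": TCP orientation; "wrist_force": force on the tool from outside, world axes, zero at the start; "ft_torque": the same for the moment, N m; "opening": opening from 0.0 (shut) to 1.0 (fully open); "finger_force": force on a finger pad.
Only numpy, scipy, OpenCV 4.12 (cv2) and the standard library are available. Lean on these libraries where they do the work, as an engineer would, in place of code of your own. Each camera call takes 0.05 s, during which the arm holds its last target. There are 200 camera calls.

## Working session

There is one attempt and no reset: what is moved stays moved. The work goes in short steps, Python scripts to look and compute and a tool call to move; the robot and the scene stay as the last step left them, time stands still between calls to the robot, and variables do not carry over. Pictures are saved under pics/ and viewed, at most 10 in all, crops included, and the job is handed in when it is done.

Besides the shell and the picture viewer there is one more tool, called after ">>>" as name(argument=value, ...) on one line, values as JSON. carry_out: Moves the arm, as the interface text tells. Shifts and turns lie within -1 to 1; 1 stands for 250 mm of shift or pi rad of turn. Its arguments: {"type":"object","properties":{"increments":{"type":"array"}},"required":["increments"]}

```bash
mkdir -p pics; ls
cat > h.py <<'E'
import numpy as np, cv2
from plant import telemetry, imaging, r
from scipy.spatial.transform import Rotation as R
def grab(n,save=None):
    f=imaging.grab_frame(n)
    if save: cv2.imwrite('pics/'+save,f['color'])
    return f
def Rm(a):
    a=np.array(a,float)
    return a if a.shape==(3,3) else (R.from_rotvec(a).as_matrix() if a.size==3 else R.from_quat(a).as_matrix())
def cloud(f):
    z=f['range_z'];K=np.array(f['intrinsics']);v,u=np.indices(z.shape)
    p=np.stack([(u-K[0,2])/K[0,0]*z,(v-K[1,2])/K[1,1]*z,z],-1)
    w=p@Rm(f['attitude']).T+np.array(f['origin']); w[z==0]=np.nan
    return w
E
python3 - <<'E'
from h import *
for n in('top','side'):
    f=grab(n,n+'1.png'); print(n,f['origin'],f['attitude'],f['intrinsics'])
    np.savez('/tmp/'+n+'1',**f)
print(telemetry.state())
E
```

```text
pics
top [ 0.34922994 -0.00972536  1.42019362] [-2.10709583  2.15298371 -0.17581385] [[489.08603156   0.         287.30096815]
 [  0.         489.08603156 213.14086933]
 [  0.           0.           1.        ]]
side [0.04132208 1.32763089 1.07398862] [-0.5209391   2.5638659  -1.36038527] [[499.53919686   0.         277.65477707]
 [  0.         499.53919686 205.85170758]
 [  0.           0.           1.        ]]
{'clock': 0.1, 'q': array([ 1.28614132,  0.46936961, -0.04858187,  1.53356548,  0.02408584,
        1.14097862, -0.0822949 ]), 'dq': array([ 0.00060882, -0.00098235, -0.00069795, -0.00377398, -0.00083396,
        0.0006493 , -0.00082704]), 'tau': array([ 8.23631945e-05, -5.11516643e+01, -4.73446527e-02, -2.38390839e+01,
        1.06615748e-02,  4.38385803e-03,  2.53838311e-05]), 'eef_pos': array([ 0.17062413, -0.65249347,  0.20016421]), 'ee_rot': array([-3.11423706e+00, -4.00451790e-01,  4.28722868e-04]), 'wrist_force': array([ 0.23441058, -1.28647404,  0.47539964]), 'ft_torque': array([0.03512186, 0.01663655, 0.03981642]), 'finger_force': 0.0, 'opening': 0.9991377864614419}
```

View pics/top1.png

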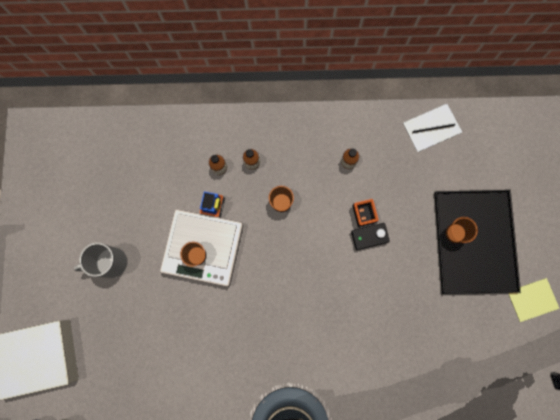

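View pics/side1.png

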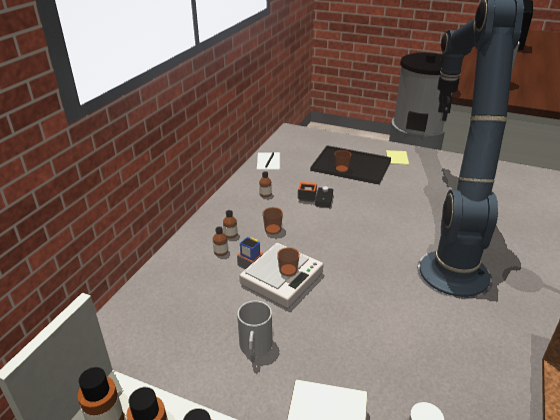

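Top view: pack at about (211,203) with its yellow tab toward image right (−y), charger cradle at (366,212) with its base below; image up is world +x. The side view agrees. Next I'll look closer and measure.

Run:
```python
from h import *
T=dict(np.load('/tmp/top1.npz'));S=dict(np.load('/tmp/side1.npz'))
c=lambda f,x,y,w,h,s:cv2.resize(f['color'][y:y+h,x:x+w],(w*s,h*s),interpolation=cv2.INTER_NEAREST)
a=c(T,190,185,40,37,10);b=c(T,345,190,40,37,10)
d=c(S,230,228,40,22,10);e=c(S,290,175,40,22,10)
cv2.imwrite('pics/crops.png',np.vstack([np.hstack([a,b]),np.hstack([d,e])]))
for n,f in(('top',T),('side',S)):
    w=cloud(f);hsv=cv2.cvtColor(f['color'],cv2.COLOR_BGR2HSV);H,s,v=[hsv[...,i].astype(int) for i in range(3)]
    for nm,m in(('blue',(H>105)&(H<130)&(s>130)),('yellow',(H>22)&(H<35)&(s>150)&(v>120)),('orange',(H>3)&(H<18)&(s>190)&(v>140))):
        for reg,xr in(('pack',((.5,.75),(.1,.4))),('chg',((.5,.75),(-.4,-.15)))):
            k=m&(w[...,0]>xr[0][0])&(w[...,0]<xr[0][1])&(w[...,1]>xr[1][0])&(w[...,1]<xr[1][1])
            if k.sum()>2:
                p=w[k]; print(n,nm,reg,k.sum(),p.mean(0).round(4),np.percentile(p,[3,50,97],axis=0).round(4).tolist())
# scale edges: points of z 0.035-.07
w=cloud(T);m=(w[...,2]>.03)&(w[...,2]<.06)&(w[...,0]>.3)&(w[...,0]<.7)&(w[...,1]>.05)&(w[...,1]<.4)
print('scale',cv2.minAreaRect(w[m][:,:2].astype(np.float32)*1000))
m=(w[...,2]>.02)&(w[...,2]<.034)&(w[...,0]>.4)&(w[...,0]<.7)&(w[...,1]>-.4)&(w[...,1]<-.15)
print('chgbase',cv2.minAreaRect(w[m][:,:2].astype(np.float32)*1000),w[m][:,2].mean())
m=(w[...,2]>.036)&(w[...,2]<.1)&(w[...,0]>.4)&(w[...,0]<.7)&(w[...,1]>-.4)&(w[...,1]<-.15)
print('cradle',cv2.minAreaRect(w[m][:,:2].astype(np.float32)*1000),np.percentile(w[m][:,2],[10,50,90]))
m=(w[...,2]>.075)&(w[...,2]<.12)&(w[...,0]>.54)&(w[...,0]<.7)&(w[...,1]>.15)&(w[...,1]<.3)
print('packtop',cv2.minAreaRect(w[m][:,:2].astype(np.float32)*1000),np.percentile(w[m][:,2],[10,50,90]),m.sum())
m=(w[...,0]>.2)&(w[...,0]<.6)&(w[...,1]>-.1)&(w[...,1]<.05);print('table z',np.nanmedian(w[m][:,2]))
```

```text
top blue pack 66 [0.6019 0.2098 0.0851] [[0.5884, 0.1923, 0.0656], [0.595, 0.2064, 0.0877], [0.6362, 0.2331, 0.0932]]
top yellow pack 22 [0.6118 0.1915 0.0831] [[0.6011, 0.1861, 0.0704], [0.6107, 0.1909, 0.0857], [0.6221, 0.1976, 0.0927]]
top orange chg 81 [ 0.5775 -0.2244  0.0553] [[0.5486, -0.2534, 0.0477], [0.5736, -0.2231, 0.0559], [0.6142, -0.198, 0.062]]
side blue pack 55 [0.6145 0.222  0.0772] [[0.593, 0.1948, 0.0405], [0.6074, 0.2264, 0.0868], [0.6457, 0.2367, 0.0926]]
side yellow pack 6 [0.6123 0.1927 0.0869] [[0.6044, 0.1914, 0.0843], [0.6119, 0.1916, 0.087], [0.6213, 0.1955, 0.0887]]
side orange chg 4 [ 0.58   -0.2488  0.055 ] [[0.5626, -0.2507, 0.0525], [0.5786, -0.2496, 0.0549], [0.5998, -0.2455, 0.0578]]
scale ((525.6464233398438, 233.4812774658203), (201.22100830078125, 250.63720703125), 77.12804412841797)
chgbase ((548.2387084960938, -234.66921997070312), (123.87196350097656, 100.99130249023438), 11.897843360900879) 0.026242318353327163
cradle ((560.1758422851562, -231.58033752441406), (111.11222839355469, 78.57862091064453), 11.378742218017578) [0.038654   0.05271693 0.05852695]
packtop ((615.614990234375, 210.33277893066406), (48.55528259277344, 50.11174392700195), 77.45711517333984) [0.08358942 0.08911611 0.09328694] 285
table z -0.00043117143219284504
```

View pics/crops.png

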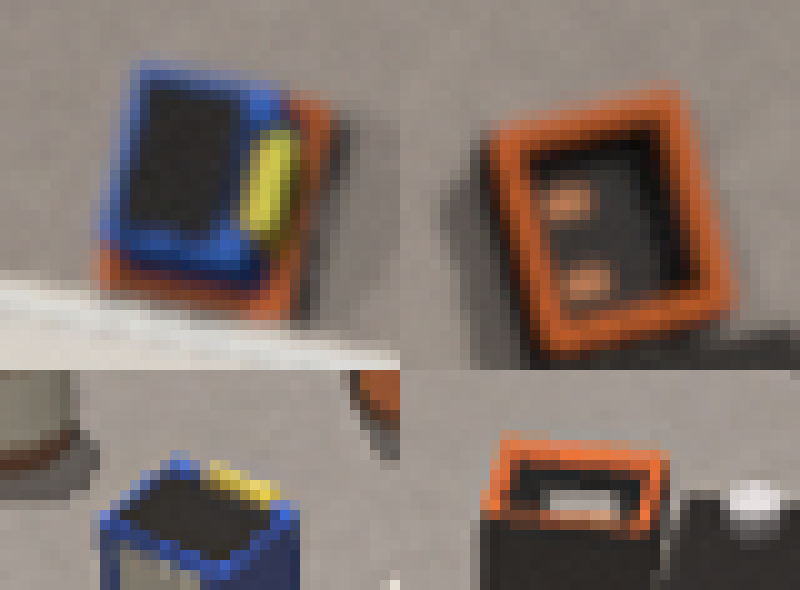

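Crops: the pack's top-left corners are at about (203,192)/(217,194), yaw about −12°. The charger rim outline spans columns 394–418, rows 199–225, yaw about +11°, and its depth puts the rim near 56 mm (nominal 45), so the cradle is raised by about 11 mm. Next I'll fit rendered models for sub-pixel poses.

```bash
cat > fit.py <<'E'
from h import *
from scipy.optimize import minimize
SS=8
def proj(f,P):
    q=(np.asarray(P)-f['origin'])@Rm(f['attitude']);K=f['intrinsics']
    return np.c_[q[:,0]/q[:,2]*K[0,0]+K[0,2],q[:,1]/q[:,2]*K[1,1]+K[1,2]]
def box(x0,x1,y0,y1,z0,z1): return np.array([[x,y,z] for x in(x0,x1) for y in(y0,y1) for z in(z0,z1)])/1e3
def cover(f,win,pose,layers):
    x0,y0,w,h=win;lab=np.zeros((h*SS,w*SS),np.uint8);c,s=np.cos(pose[2]),np.sin(pose[2])
    for k,B in layers:
        P=B@np.array([[c,s,0],[-s,c,0],[0,0,1]])+[pose[0],pose[1],0]
        uv=(proj(f,P)-[x0,y0]+.5)*SS-.5
        hull=cv2.convexHull(uv.astype(np.float32))
        cv2.fillConvexPoly(lab,np.round(hull*16).astype(np.int32),k,shift=4)
    n=max(k for k,_ in layers)+1
    return np.stack([(lab==k).reshape(h,SS,w,SS).mean((1,3)) for k in range(n)],-1)
def cost(p,f,win,mk,mask=None,ret=False):
    A=cover(f,win,p[:3],mk(p)).reshape(win[2]*win[3],-1)
    I=f['color'][win[1]:win[1]+win[3],win[0]:win[0]+win[2]].reshape(-1,3).astype(float)
    if mask is not None:A,I=A[mask],I[mask]
    C=np.linalg.lstsq(A,I,rcond=None)[0];e=I-A@C
    return np.abs(e).clip(0,60).mean()
def fit(p0,step,*a):
    p0=np.array(p0,float);best=None
    for t in range(3):
        sim=np.vstack([p0]+[p0+np.eye(len(p0))[i]*step[i]*(1 if t%2==0 else -1) for i in range(len(p0))])
        o=minimize(cost,p0,args=a,method='Nelder-Mead',options=dict(initial_simplex=sim,maxiter=500,xatol=1e-5,fatol=1e-3));p0=o.x
    return o.x,o.fun
# p: x,y,yaw, then extras scaled in m
def packL(p):
    i=p[3:7]*1e3
    return[(1,box(-33,33,-28,28,0,45)),(2,box(-33,33,-28,28,40,45)),(3,box(-25,25,-20,20,35,90)),(4,box(-25,25,-20,20,90,90)),(5,box(i[0],i[1],i[2],i[3],90,90)),(6,box(-13.5,13.5,-26,-20,48,88))]
def chgL(p):
    z=p[3]*1e3;i=p[4]*1e3
    return[(1,box(-97,-37,-50,50,0,28)),(2,box(-33,33,-28,28,0,z)),(3,box(-33,33,-28,28,z-5,z)),(4,box(-26-i,26+i,-21-i,21+i,z,z))]
E
cat > go.py <<'E'
from fit import *
for n,wp,wc in(('top',(195,186,34,28),(348,192,36,30)),('side',(232,230,36,30),(292,176,27,24))):
    f=dict(np.load('/tmp/'+n+'1.npz'))
    if n=='side':
        pl=lambda p:[(1,box(-33,33,-28,28,0,45)),(2,box(-33,33,-28,28,40,45)),(3,box(-25,25,-20,20,35,90)),(7,box(-25,25,20,20,35,90)),(4,box(-25,25,-20,20,90,90)),(5,box(*(p[3:7]*1e3),90,90)),(6,box(-13.5,13.5,-26,-20,84,88))]
    else: pl=packL
    print(n,'pack',fit([.613,.213,-.22,-.02,.02,-.012,.016],[.004,.004,.05,.003,.003,.003,.003],f,wp,pl))
    print(n,'chg',fit([.578,-.225,.2,.056,.003],[.004,.004,.05,.004,.002],f,wc,chgL))
    for z in(.045,.05,.055,.059):
        print(z,fit([.578,-.225,.2,.003],[.004,.004,.05,.002],f,wc,lambda p:chgL(np.r_[p[:3],z,p[3]])))
E
python3 go.py
```

```text
top pack (array([ 0.61649082,  0.2130788 , -0.21908057, -0.01920862,  0.02105243,
       -0.01279198,  0.01580242]), np.float64(10.207338271646469))
top chg (array([ 0.57958205, -0.22407516,  0.2257263 ,  0.07748962, -0.00098118]), np.float64(11.237161441150944))
0.045 (array([ 0.58551143, -0.22871528,  0.22431816, -0.000698  ]), np.float64(12.40403669539144))
0.05 (array([ 0.58456277, -0.22796637,  0.22908687, -0.00086309]), np.float64(12.058327624353808))
0.055 (array([ 0.58376914, -0.22734297,  0.21670203, -0.00093268]), np.float64(11.845835604179019))
0.059 (array([ 0.58309734, -0.22676586,  0.22494919, -0.00108659]), np.float64(11.709028778728824))
side pack (array([ 0.62003216,  0.21573625, -0.20028946, -0.02095769,  0.02219387,
       -0.01454144,  0.01383876]), np.float64(16.61831187379181))
side chg (array([ 0.58736987, -0.22941716,  0.24011044,  0.05389043,  0.00715726]), np.float64(10.040538134239657))
0.045 (array([ 0.59138432, -0.24154377,  0.21515287,  0.00779336]), np.float64(10.391521000622589))
0.05 (array([ 0.58874617, -0.23338015,  0.23635935,  0.00772747]), np.float64(10.223830379789234))
0.055 (array([ 0.58620168, -0.22600835,  0.24276265,  0.00756721]), np.float64(9.862944790272861))
0.059 (array([ 0.58493706, -0.22011782,  0.22423985,  0.00716654]), np.float64(9.712567060673894))
```

>>> carry_out(increments=[[0.11,0.1,0,0,0,-0.006,0],[0.11,0.1,0,0,0,-0.006,0],[0.11,0.1,0,0,0,-0.006,0],[0.11,0.1,0,0,0,-0.006,0],[0.11,0.1,0,0,0,-0.006,0]])

```text
clock: 0.52
eef_pos: [0.3092, -0.5264, 0.2007]
ee_rot: [-3.131, -0.252, 0.001]
wrist_force: [-0.6, -0.4, 0.0]
opening: 0.997
finger_force: 0.0
```

>>> carry_out(increments=[[0.11,0.1,0,0,0,-0.006,0],[0.11,0.1,0,0,0,-0.006,0],[0.11,0.1,0,0,0,-0.006,0],[0.11,0.1,0,0,0,-0.006,0],[0.11,0.1,0,0,0,-0.006,0]])

```text
clock: 0.93
eef_pos: [0.4466, -0.4015, 0.2008]
ee_rot: [-3.14, -0.104, 0.001]
wrist_force: [0.9, -0.0, -0.7]
opening: 0.996
finger_force: 0.0
```

>>> carry_out(increments=[[0.05,0.14,0,0,0,-0.006,0],[0.05,0.14,0,0,0,-0.006,0],[0.05,0.14,0,0,0,-0.006,0],[0.05,0.14,0,0,0,-0.006,0],[0.05,0.14,0,0,0,-0.006,0]])

```text
clock: 1.35
eef_pos: [0.5083, -0.2262, 0.2008]
ee_rot: [-3.141, 0.044, 0.001]
wrist_force: [0.1, -0.4, 0.1]
opening: 1.0
finger_force: 0.0
```

>>> carry_out(increments=[[0.04,0.15,0,0,0,-0.006,0],[0.04,0.15,0,0,0,-0.006,0],[0.04,0.15,0,0,0,-0.006,0],[0.04,0.15,0,0,0,-0.006,0],[0.04,0.15,0,0,0,-0.006,0]])

```text
clock: 1.77
eef_pos: [0.5582, -0.0388, 0.2009]
ee_rot: [3.135, -0.192, -0.001]
wrist_force: [1.1, 0.1, 0.2]
opening: 1.0
finger_force: 0.0
```

>>> carry_out(increments=[[0.034,0.144,0,0,0,-0.0045,0],[0.034,0.144,0,0,0,-0.0045,0],[0.034,0.144,0,0,0,-0.0045,0],[0.034,0.144,0,0,0,-0.0045,0],[0.034,0.144,0,0,0,-0.0045,0]])

```text
clock: 2.18
eef_pos: [0.6007, 0.141, 0.2007]
ee_rot: [3.126, -0.302, -0.001]
wrist_force: [0.7, -0.2, -0.1]
opening: 0.999
finger_force: 0.0
```

>>> carry_out(increments=[[0.034,0.144,0,0,0,-0.0045,0],[0.034,0.144,0,0,0,-0.0045,0],[0,0,-0.1,0,0,0,0.2],[0,0,-0.1,0,0,0,0.2],[0,0,0,0,0,0,0.2]])

```text
clock: 2.6
eef_pos: [0.6142, 0.2106, 0.1454]
ee_rot: [3.118, -0.342, -0.015]
wrist_force: [-0.8, -0.9, -0.8]
opening: 0.802
finger_force: 0.0
```

Run:
```python
from h import *
s=telemetry.state();print(s['eef_pos'],s['ee_rot'],s['opening'],s['wrist_force'],s['ft_torque'],s['q'])
T=grab('top');S=grab('side')
np.savez('/tmp/top2',**T);np.savez('/tmp/side2',**S)
c=lambda f,x,y,w,h,s:cv2.resize(f['color'][y:y+h,x:x+w],(w*s,h*s),interpolation=cv2.INTER_NEAREST)
cv2.imwrite('pics/c2.png',np.hstack([c(T,180,160,66,80,6),c(S,217,190,66,80,6)]))
```

```text
[0.61415567 0.2106492  0.14535518] [ 3.11779922 -0.34182247 -0.01475338] 0.8021371911232055 [-0.80986451 -0.88928774 -0.77243359] [-0.06597886  0.03153154 -0.02634552] [-0.16925256  0.5026828  -0.31949462  1.63537707  0.17526997  1.04268322
 -2.33124424]
```

View pics/c2.png

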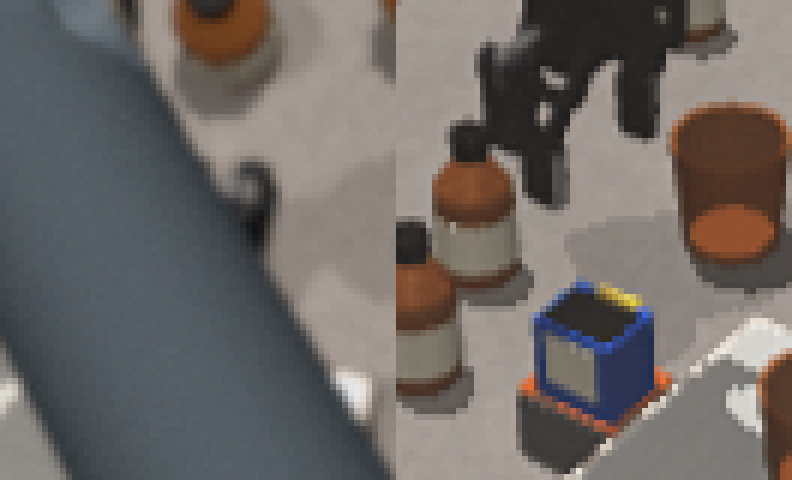

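Side view: fingertips hang above the pack at about px (238–246, 224) and (253–261, 213); the pack top is at about (235–260, 238–248). The arm hides the pack in the top view. Next I'll compare the predicted fingertips with the observed ones to calibrate the side camera.

Run:
```python
from fit import *
f=dict(np.load('/tmp/side2.npz'));s=telemetry.state();p=s['eef_pos'];M=Rm(s['ee_rot']);print('tool z',M[:,2],'tool y',M[:,1],'yaw x',np.arctan2(M[1,0],M[0,0]),p)
for sg in(1,-1):
    for tip in(8,3,0,-2):
        P=np.array([[x,sg*y,tip] for x in(-11,11) for y in(34,48)])/1e3
        uv=proj(f,P@M.T+p);print(sg,tip,(M@[0,sg*.04,0]+p).round(3),uv.round(1).tolist())
w=cloud(f)
d=f['color'].max(-1)<90
for nm,(u0,u1,v0,v1) in(('near',(237,247,212,226)),('far',(253,262,202,215))):
    k=np.zeros(d.shape,bool);k[v0:v1,u0:u1]=1;k&=(w[...,2]>.1)
    q=(w[k]-p)@M;q=q[(abs(q)<.08).all(1)];print(nm,len(q),(np.percentile(q,[2,10,50,90,98],axis=0)*1e3).round(1).tolist())
for n in('side1','side2'):
    g=dict(np.load('/tmp/%s.npz'%n));w=cloud(g)
    k=(w[...,0]>.57)&(w[...,0]<.66)&(w[...,1]>.17)&(w[...,1]<.25)&(w[...,2]>.086)&(w[...,2]<.096);print(n,cv2.minAreaRect(w[k][:,:2].astype(np.float32)*1e3),w[k].mean(0),k.sum())
```

```text
tool z [-0.0025948  -0.00132159 -0.99999576] tool y [-0.21883815 -0.9757594   0.0018574 ] yaw x -0.2206281535818675 [0.61720191 0.21069241 0.15016173]
1 8 [0.608 0.172 0.15 ] [[259.5, 224.5], [262.2, 222.4], [254.0, 222.1], [256.7, 220.0]]
1 3 [0.608 0.172 0.15 ] [[259.5, 223.2], [262.1, 221.1], [254.0, 220.9], [256.7, 218.8]]
1 0 [0.608 0.172 0.15 ] [[259.4, 222.5], [262.1, 220.3], [253.9, 220.1], [256.6, 218.0]]
1 -2 [0.608 0.172 0.15 ] [[259.4, 221.9], [262.1, 219.8], [253.9, 219.6], [256.6, 217.5]]
-1 8 [0.626 0.25  0.15 ] [[246.0, 235.2], [243.1, 237.5], [240.4, 232.7], [237.5, 235.0]]
-1 3 [0.626 0.25  0.15 ] [[245.9, 233.9], [243.0, 236.2], [240.4, 231.4], [237.5, 233.7]]
-1 0 [0.626 0.25  0.15 ] [[245.9, 233.1], [243.0, 235.4], [240.3, 230.6], [237.4, 232.9]]
-1 -2 [0.626 0.25  0.15 ] [[245.9, 232.6], [243.0, 234.9], [240.3, 230.1], [237.4, 232.4]]
near 69 [[-12.0, -50.5, -79.1], [-10.8, -49.0, -72.8], [-6.4, -43.3, -57.5], [3.2, -37.4, -41.7], [5.0, -34.0, -37.4]]
far 73 [[-12.9, 30.1, -73.3], [-11.4, 31.8, -71.8], [-1.9, 35.4, -55.5], [6.9, 39.2, -40.2], [9.6, 46.2, -38.5]]
side1 ((619.9654541015625, 211.11080932617188), (48.32036209106445, 55.958656311035156), 78.31721496582031) [0.61959595 0.21474662 0.0898638 ] 139
side2 ((619.5114135742188, 211.97836303710938), (49.52731704711914, 51.21588134765625), 71.98807525634766) [0.61993258 0.21459263 0.08990088] 138
```

Run:
```python
from fit import *
S=grab('side');np.savez('/tmp/side3',**S);w=cloud(S)
print(telemetry.state()['eef_pos'])
for u in(239,241,243,245): print(u,[(v,round(float(w[v,u,2]),3),S['color'][v,u].tolist()) for v in range(216,242,3)])
```

```text
[0.61829732 0.21100294 0.15174209]
239 [(216, 0.217, [35, 37, 40]), (219, 0.204, [35, 37, 39]), (222, 0.192, [68, 70, 75]), (225, 0.001, [142, 150, 158]), (228, 0.0, [146, 153, 162]), (231, -0.003, [145, 152, 161]), (234, 0.002, [143, 150, 159]), (237, 0.001, [76, 80, 86]), (240, 0.002, [145, 153, 163])]
241 [(216, nan, [35, 36, 41]), (219, 0.205, [34, 35, 39]), (222, 0.198, [30, 32, 35]), (225, -0.0, [144, 153, 161]), (228, -0.004, [143, 152, 160]), (231, 0.0, [146, 153, 161]), (234, 0.007, [145, 152, 161]), (237, 0.002, [146, 154, 163]), (240, -0.001, [146, 157, 167])]
243 [(216, 0.216, [71, 75, 78]), (219, 0.207, [75, 78, 80]), (222, 0.194, [75, 78, 80]), (225, -0.006, [144, 152, 160]), (228, 0.003, [139, 148, 156]), (231, 0.005, [144, 152, 160]), (234, -0.003, [141, 151, 157]), (237, -0.002, [141, 150, 158]), (240, 0.092, [121, 87, 75])]
245 [(216, 0.002, [143, 150, 159]), (219, 0.001, [145, 152, 162]), (222, -0.002, [118, 122, 131]), (225, 0.0, [144, 151, 162]), (228, -0.007, [144, 151, 161]), (231, -0.0, [126, 133, 142]), (234, -0.0, [146, 153, 162]), (237, -0.005, [148, 158, 169]), (240, 0.093, [41, 41, 44])]
```

Run:
```python
from fit import *
S=grab('side');w3=cloud(S);w=cloud(dict(np.load('/tmp/side1.npz')));T=cloud(dict(np.load('/tmp/top1.npz')))
s=telemetry.state();print(s['clock'],s['eef_pos'],s['q'],s['dq'].round(3))
for n,a,c in(('first',w,[.171,-.653]),('now',w3,[.618,.211])):
    m=(abs(a[...,0]-c[0])<.07)&(abs(a[...,1]-c[1])<.07)&(a[...,2]>.11)
    print(n,m.sum(),np.percentile(a[m][:,2],[0,1,3,5,10,20]).round(3))
v,u=np.where((abs(w[...,0]-.171)<.07)&(abs(w[...,1]+.653)<.07)&(w[...,2]>.11));print(u.min(),u.max(),v.min(),v.max())
f=dict(np.load('/tmp/side1.npz'));print(proj(f,[[.171,-.653,.2]]))
```

```text
2.8 [0.61880362 0.21120353 0.152623  ] [-0.16697421  0.49616713 -0.32018455  1.62769404  0.17465386  1.04378153
 -2.33093523] [ 0.003 -0.013 -0.003 -0.009 -0.    -0.002 -0.002]
first 1281 [0.241 0.252 0.262 0.274 0.31  0.352]
now 3375 [0.188 0.201 0.218 0.237 0.259 0.293]
437 471 30 121
[[440.11134178 125.8179018 ]]
```

The fingertips appear at z≈0.188 while the reported TCP is 0.153, so they sit about 35 mm higher than the given geometry says. Laterally they agree. I'll lower 40 mm, which still clears the 90 mm pack top, and compare again.

>>> carry_out(increments=[[0,0.012,-0.05,0,0,0,0.2],[0,0,-0.05,0,0,0,0.2],[0,0,-0.05,0,0,0,0.2],[0,0,-0.01,0,0,0,0.2],[0,0,0,0,0,0,0.2]])

```text
clock: 3.22
eef_pos: [0.6167, 0.2137, 0.1091]
ee_rot: [3.121, -0.345, -0.005]
wrist_force: [0.4, -1.3, -0.3]
opening: 0.801
finger_force: 0.0
```

Run:
```python
from fit import *
s=telemetry.state();S=grab('side');np.savez('/tmp/side4',**S);w3=cloud(S)
print(s['clock'],s['eef_pos'],s['ee_rot'],s['wrist_force'],telemetry.state()['eef_pos'])
T=grab('top')
c=lambda f,x,y,w,h,s:cv2.resize(f['color'][y:y+h,x:x+w],(w*s,h*s),interpolation=cv2.INTER_CUBIC)
cv2.imwrite('pics/c4.png',np.hstack([c(S,225,195,50,70,8),c(T,185,170,45,70,8)]))
```

```text
3.2167 [0.61665901 0.21374889 0.10911605] [ 3.12077434 -0.34504916 -0.00498495] [ 0.37062501 -1.26315229 -0.31252523] [0.61734902 0.21415364 0.11019616]
```

View pics/c4.png

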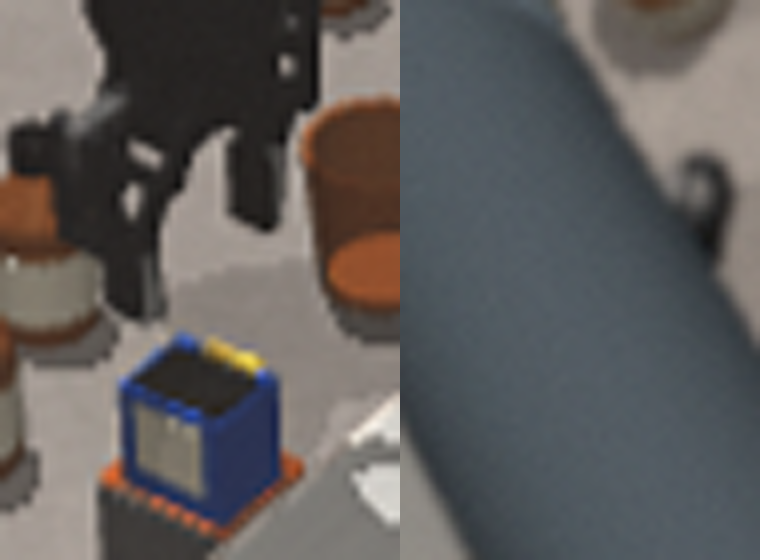

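Near fingertip at about (243,235), far tip at about (257,223), pack top corner (249,247). Motion scale matches the reported z, so the tips really are about 36 mm above the reported TCP. With the fingers open they pass beside the bay either way, so I'll descend stepwise watching force.

>>> carry_out(increments=[[0,0,-0.05,0,0,0,0.2],[0,0,-0.05,0,0,0,0.2],[0,0,-0.05,0,0,0,0.2],[0,0,-0.05,0,0,0,0.2],[0,0,-0.02,0,0,0,0.2]])

```text
clock: 3.73
eef_pos: [0.6162, 0.2137, 0.053]
ee_rot: [3.12, -0.345, -0.006]
wrist_force: [-0.2, -0.1, -0.8]
opening: 0.797
finger_force: 0.0
```

Run:
```python
from fit import *
s=telemetry.state();S=grab('side');np.savez('/tmp/side5',**S)
print(s['clock'],s['eef_pos'],s['ee_rot'],s['wrist_force'],telemetry.state()['eef_pos'])
M=Rm(s['ee_rot']);p=s['eef_pos']
img=S['color'][205:265,225:275];img=cv2.resize(img,None,fx=9,fy=9,interpolation=cv2.INTER_NEAREST)
for sg in(1,-1):
    P=np.array([[-11,34,-36],[11,34,-36],[11,48,-36],[-11,48,-36]])*[1,sg,1]/1e3
    uv=(proj(S,P@M.T+p)-[225,205]+.5)*9
    cv2.polylines(img,[uv.astype(int)],True,(0,255,0),1)
cv2.imwrite('pics/c5.png',img)
```

```text
3.7333 [0.61617792 0.21365998 0.05298726] [ 3.12041912 -0.34468489 -0.00606207] [-0.2237483  -0.12533898 -0.79046478] [0.61602004 0.21360899 0.05280542]
```

View pics/c5.png

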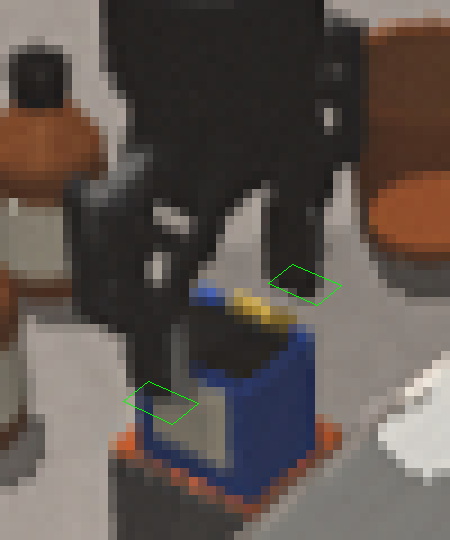

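The overlay matches the fingertips, near (160,395) and far (295,295), to within about 1 px, and the pack lies between them. I'll go down 32 mm and feel for the sides.

>>> carry_out(increments=[[0.008,0.004,-0.03,0,0,0,0.2],[0,0,-0.03,0,0,0,0.2],[0,0,-0.03,0,0,0,0.2],[0,0,-0.03,0,0,0,0.25],[0,0,-0.008,0,0,0,0.3]])

```text
clock: 4.2
eef_pos: [0.619, 0.215, 0.0226]
ee_rot: [3.121, -0.345, -0.003]
wrist_force: [-0.2, -0.0, -0.7]
opening: 0.702
finger_force: 0.0
```

>>> carry_out(increments=[[0,0,0,0,0,0,0.3],[0,0,0,0,0,0,0.33],[0,0,0,0,0,0,0.36],[0,0,0,0,0,0,0.36],[0,0,0,0,0,0,0.36]])

```text
clock: 4.62
eef_pos: [0.62, 0.2149, 0.0245]
ee_rot: [3.122, -0.346, 0.001]
wrist_force: [-1.5, -0.9, 1.7]
opening: 0.639
finger_force: 1.0
```

```bash
cat > st.py <<'E'
from fit import *
s=telemetry.state();M=Rm(s['ee_rot']);F=s['wrist_force']
print(s['clock'],'pos',s['eef_pos'].round(4),'rv',s['ee_rot'].round(3),'F',F.round(2),'Ftool',(F@M).round(2),'tq',s['ft_torque'].round(2),'open',round(s['opening']*85,2),'ff',round(float(s['finger_force']),2))
E
python3 st.py
python3 - <<'E'
from fit import *
S=grab('side');cv2.imwrite('pics/c6.png',cv2.resize(S['color'][205:265,225:275],None,fx=9,fy=9,interpolation=cv2.INTER_NEAREST))
E
```

```text
4.6167 pos [0.62   0.2149 0.0245] rv [ 3.122e+00 -3.460e-01  1.000e-03] F [-1.47 -0.85  1.65] Ftool [-1.24  1.15 -1.65] tq [-0.45  0.17 -0.01] open 54.34 ff 1.02
```

View pics/c6.png

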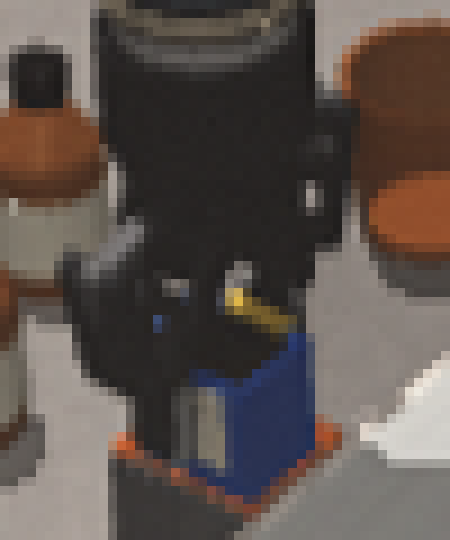

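The near fingertip at about (160,455) is only about 4 mm above the orange rim, so I'll raise 5 mm before closing further, then close in small steps while checking forces.

>>> carry_out(increments=[[-0.006,0,0.01,0,0,0,0.36],[0,0,0.008,0,0,0,0.36],[0,0,0,0,0,0,0.37],[0,0,0,0,0,0,0.38],[0,0,0,0,0,0,0.38]])

```text
clock: 5.08
eef_pos: [0.6183, 0.215, 0.0289]
ee_rot: [3.122, -0.345, -0.0]
wrist_force: [-1.9, -2.5, 2.7]
opening: 0.622
finger_force: 1.4
```

>>> carry_out(increments=[[0,0,0,0,0,0,0.39],[0,0,0,0,0,0,0.4],[0,0,0,0,0,0,0.4],[0,0,0,0,0,0,0.4],[0,0,0,0,0,0,0.4]])

```text
clock: 5.5
eef_pos: [0.6185, 0.2151, 0.0287]
ee_rot: [3.122, -0.345, 0.0]
wrist_force: [-0.0, -3.3, 3.1]
opening: 0.601
finger_force: 1.9
```

```bash
python3 st.py
```

```text
5.5 pos [0.6185 0.2151 0.0287] rv [ 3.122 -0.345  0.   ] F [-0.05 -3.34  3.1 ] Ftool [ 0.69  3.27 -3.1 ] tq [-0.83  0.29  0.02] open 51.11 ff 1.9
```

>>> carry_out(increments=[[-0.001,-0.004,0,0,0,0,0.4],[0,-0.002,0,0,0,0,0.4],[0,0,0,0,0,0,0.4],[0,0,0,0,0,0,0.4],[0,0,0,0,0,0,0.4]])

```text
clock: 5.92
eef_pos: [0.6182, 0.2142, 0.0286]
ee_rot: [-3.122, 0.345, -0.0]
wrist_force: [-0.5, -2.4, 2.5]
opening: 0.595
finger_force: 1.3
```

```bash
python3 st.py
```

```text
5.9167 pos [0.6182 0.2142 0.0286] rv [-3.122  0.345 -0.   ] F [-0.55 -2.37  2.51] Ftool [-0.02  2.43 -2.51] tq [-0.56  0.17 -0.06] open 50.6 ff 1.27
```

>>> carry_out(increments=[[-0.001,-0.004,0,0,0,0,0.4],[-0.001,-0.004,0,0,0,0,0.4],[0,0,0,0,0,0,0.4],[0,0,0,0,0,0,0.4],[0,0,0,0,0,0,0.4]])

```text
clock: 6.33
eef_pos: [0.6175, 0.2124, 0.0285]
ee_rot: [-3.122, 0.345, 0.0]
wrist_force: [-0.1, -0.1, 0.2]
opening: 0.601
finger_force: 0.1
```

```bash
python3 st.py
```

```text
6.3333 pos [0.6175 0.2124 0.0285] rv [-3.122  0.345  0.   ] F [-0.05 -0.13  0.19] Ftool [-0.02  0.13 -0.19] tq [-0.03  0.02  0.  ] open 51.1 ff 0.11
```

>>> carry_out(increments=[[0,0,0,0,0,0,0.42],[0,0,0,0,0,0,0.44],[0,0,0,0,0,0,0.46],[0,0,0,0,0,0,0.48],[0,0,0,0,0,0,0.48]])

```text
clock: 6.75
eef_pos: [0.6177, 0.2118, 0.0288]
ee_rot: [3.122, -0.345, 0.0]
wrist_force: [-1.1, -1.0, 1.5]
opening: 0.519
finger_force: 3.7
```

>>> carry_out(increments=[[0,0,0,0,0,0,0.49],[0,0,0,0,0,0,0.5],[0,0,0,0,0,0,0.51],[0,0,0,0,0,0,0.52],[0,0,0,0,0,0,0.53]])

```text
clock: 7.17
eef_pos: [0.6178, 0.2127, 0.0288]
ee_rot: [-3.122, 0.345, -0.001]
wrist_force: [0.0, -0.0, 1.2]
opening: 0.471
finger_force: 8.2
```

```bash
python3 st.py
```

```text
7.1667 pos [0.6178 0.2127 0.0288] rv [-3.122e+00  3.450e-01 -1.000e-03] F [ 0.01 -0.    1.24] Ftool [ 0.01  0.   -1.24] tq [0.04 0.06 0.02] open 40.01 ff 8.17
```

The tab is pressed home (40.0 mm) with no side force. Now full grip.

>>> carry_out(increments=[[0,0,0,0,0,0,0.6],[0,0,0,0,0,0,0.7],[0,0,0,0,0,0,0.85],[0,0,0,0,0,0,1],[0,0,0,0,0,0,1]])

```text
clock: 7.58
eef_pos: [0.618, 0.2129, 0.0303]
ee_rot: [-3.122, 0.344, -0.002]
wrist_force: [-2.4, 0.4, 9.1]
opening: 0.413
finger_force: 59.4
```

>>> carry_out(increments=[[0,0,0.004,0,0,0,1],[0,0,0.004,0,0,0,1],[0,0,0.004,0,0,0,1],[0,0,0,0,0,0,1],[0,0,0,0,0,0,1]])

```text
clock: 8.0
eef_pos: [0.6176, 0.2129, 0.0313]
ee_rot: [-3.121, 0.344, -0.0]
wrist_force: [0.6, 3.8, -3.7]
opening: 0.409
finger_force: 60.4
```

```bash
python3 st.py
```

```text
8.0 pos [0.6176 0.2129 0.0313] rv [-3.121  0.344 -0.   ] F [ 0.6   3.78 -3.71] Ftool [-0.24 -3.82  3.72] tq [ 0.76 -0.33  0.01] open 34.74 ff 60.37
```

>>> carry_out(increments=[[0,0.002,0.004,0,0,0,1],[0,0,0.006,0,0,0,1],[0,0,0.006,0,0,0,1],[0,0,0.006,0,0,0,1],[0,0,0,0,0,0,1]])

```text
clock: 8.42
eef_pos: [0.6173, 0.2127, 0.0374]
ee_rot: [-3.122, 0.345, 0.001]
wrist_force: [-0.9, 3.0, -2.3]
opening: 0.409
finger_force: 60.5
```

```bash
python3 st.py
```

```text
8.4167 pos [0.6173 0.2127 0.0374] rv [-3.122e+00  3.450e-01  1.000e-03] F [-0.9   3.04 -2.35] Ftool [-1.54 -2.77  2.35] tq [ 0.86 -0.04 -0.08] open 34.75 ff 60.51
```

>>> carry_out(increments=[[0,0,0.015,0,0,0,1],[0,0,0.02,0,0,0,1],[0,0,0.025,0,0,0,1],[0,0,0.025,0,0,0,1],[0,0,0.025,0,0,0,1]])

```text
clock: 8.83
eef_pos: [0.6177, 0.2112, 0.0656]
ee_rot: [3.121, -0.345, 0.0]
wrist_force: [0.4, -0.1, -3.4]
opening: 0.41
finger_force: 60.9
```

>>> carry_out(increments=[[0,0,0.08,0,0,0,1],[0,0,0.1,0,0,0,1],[0,0,0.1,0,0,0,1],[0,0,0.06,0,0,0,1],[0,0,0.02,0,0,0,1]])

```text
clock: 9.25
eef_pos: [0.6194, 0.2116, 0.1587]
ee_rot: [-3.122, 0.347, -0.009]
wrist_force: [0.1, -0.5, -2.1]
opening: 0.407
finger_force: 60.9
```

```bash
python3 st.py
python3 - <<'E'
from fit import *
S=grab('side');np.savez('/tmp/side7',**S);T=grab('top')
c=lambda f,x,y,w,h,s:cv2.resize(f['color'][y:y+h,x:x+w],(w*s,h*s),interpolation=cv2.INTER_NEAREST)
cv2.imwrite('pics/c7.png',np.hstack([c(S,215,180,66,80,6),c(T,170,155,66,80,6)]))
E
```

```text
9.25 pos [0.6194 0.2116 0.1587] rv [-3.122  0.347 -0.009] F [ 0.15 -0.54 -2.11] Ftool [0.25 0.5  2.11] tq [-0.01 -0.06  0.05] open 34.6 ff 60.89
```

View pics/c7.png

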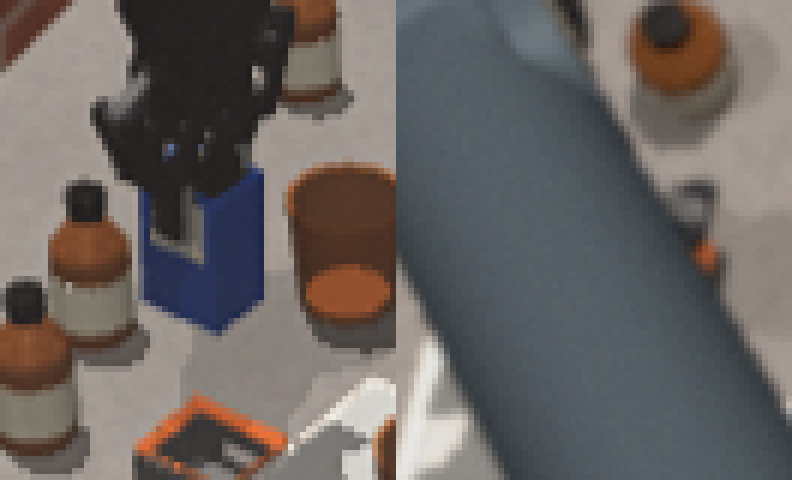

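The pack is out and hanging straight; the bay at (195,430) is empty. Now I'll carry it over to the charger, turning +0.444 rad.

>>> carry_out(increments=[[-0.0115,-0.14,0,0,0,0.0118,1],[-0.0115,-0.146,0,0,0,0.0118,1],[-0.0115,-0.146,0,0,0,0.0118,1],[-0.0115,-0.146,0,0,0,0.0118,1],[-0.0115,-0.146,0,0,0,0.0118,1]])

```text
clock: 9.77
eef_pos: [0.6014, 0.0289, 0.1528]
ee_rot: [3.14, -0.052, -0.006]
wrist_force: [2.0, -0.2, -2.1]
opening: 0.408
finger_force: 60.9
```

>>> carry_out(increments=[[-0.0115,-0.146,0,0,0,0.0118,1],[-0.0115,-0.146,0,0,0,0.0118,1],[-0.0115,-0.146,0,0,0,0.0118,1],[-0.0115,-0.146,0,0,0,0.0118,1],[-0.0115,-0.146,0,0,0,0.0118,1]])

```text
clock: 10.18
eef_pos: [0.5868, -0.1532, 0.1529]
ee_rot: [-3.132, -0.239, 0.006]
wrist_force: [1.2, -0.2, -2.1]
opening: 0.407
finger_force: 60.9
```

>>> carry_out(increments=[[-0.0115,-0.146,0,0,0,0.0118,1],[-0.0115,-0.146,0,0,0,0.0118,1],[0,0,0,0,0,0,1],[0,0,0,0,0,0,1],[0,0,0,0,0,0,1]])

```text
clock: 10.6
eef_pos: [0.5819, -0.2237, 0.1531]
ee_rot: [-3.12, -0.351, 0.004]
wrist_force: [0.2, 0.9, -2.3]
opening: 0.405
finger_force: 60.9
```

```bash
python3 st.py
python3 - <<'E'
from fit import *
s=telemetry.state();M=Rm(s['ee_rot']);print('yaw',np.arctan2(M[1,0],M[0,0]),'toolz',M[:,2])
E
```

```text
10.6 pos [ 0.5819 -0.2237  0.1531] rv [-3.12  -0.351  0.004] F [ 0.18  0.9  -2.34] Ftool [ 0.38 -0.83  2.34] tq [0.09 0.05 0.01] open 34.43 ff 60.93
yaw 0.22399834227755305 toolz [-0.00291284  0.00142656 -0.99999474]
```

>>> carry_out(increments=[[0.006,-0.006,-0.05,0,0,0,1],[0.006,-0.007,-0.05,0,0,0,1],[0,0,-0.05,0,0,0,1],[0,0,-0.04,0,0,0,1],[0,0,0,0,0,0,1]])

```text
clock: 11.02
eef_pos: [0.5838, -0.226, 0.1034]
ee_rot: [-3.119, -0.354, 0.009]
wrist_force: [-0.2, 0.2, -2.2]
opening: 0.408
finger_force: 61.0
```

>>> carry_out(increments=[[0,0,0,0,0,0,1],[0,0,0,0,0,0,1],[0,0,0,0,0,0,1],[0,0,0,0,0,0,1],[0,0,0,0,0,0,1]])

```text
clock: 11.43
eef_pos: [0.5865, -0.2275, 0.1078]
ee_rot: [3.121, 0.352, 0.002]
wrist_force: [1.1, -0.5, -2.2]
opening: 0.41
finger_force: 61.0
```

```bash
python3 st.py
python3 - <<'E'
from fit import *
S=grab('side');np.savez('/tmp/side8',**S);T=grab('top')
c=lambda f,x,y,w,h,s:cv2.resize(f['color'][y:y+h,x:x+w],(w*s,h*s),interpolation=cv2.INTER_NEAREST)
cv2.imwrite('pics/c8.png',np.hstack([c(S,280,150,50,60,8),c(T,340,180,50,60,8)]))
E
```

```text
11.4333 pos [ 0.5865 -0.2275  0.1078] rv [3.121e+00 3.520e-01 2.000e-03] F [ 1.11 -0.52 -2.22] Ftool [0.96 0.75 2.22] tq [-0.05  0.04  0.  ] open 34.82 ff 60.96
```

View pics/c8.png

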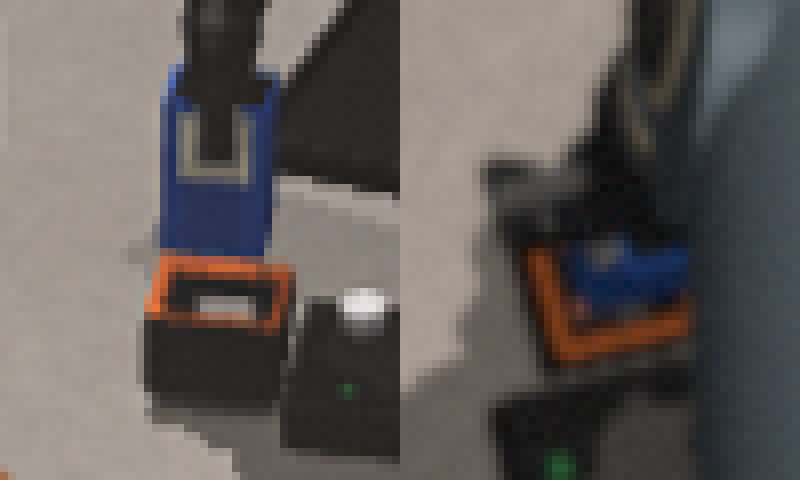

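Side view: the pack hangs behind and above the rim. Its base edge spans crop x 160–268 and the rim spans 147–295. The top view is partly hidden by the arm. Next I'll fit the pack against the cradle in the same side image.

Run:
```python
from fit import *
f=dict(np.load('/tmp/side8.npz'));
win=(292,160,28,24)
v,u=np.indices((win[3],win[2]));U=u.ravel()+win[0];V=v.ravel()+win[1]
hsv=f['color'][win[1]:win[1]+win[3],win[0]:win[0]+win[2]].reshape(-1,3).astype(int)
mask=(V>=164)&(V<=181)&~((U>=301)&(U<=313)&(V<=174))&~((U>=314)&(V<175))
for zb in(.086,.0878,.0895):
    z=zb*1e3
    pl=lambda p:[(1,box(-25,25,-20,20,z,z+80)),(2,box(-25,25,20,20,z,z+80))]
    print(zb,fit([.586,-.226,.224],[.004,.004,.03],f,win,pl,mask))
    print(zb,'yaw fixed',fit([.586,-.226],[.004,.004],f,win,lambda p:pl(p),mask) if 0 else '')
wc=(294,176,30,26)
vv,uu=np.indices((wc[3],wc[2]));m2=((vv+wc[1])>=183).ravel()
for zr in(.052,.055,.057,.059):
    print(zr,fit([.586,-.225,.224,.003],[.004,.004,.03,.002],f,wc,lambda p:chgL(np.r_[p[:3],zr,p[3]]),m2))
```

```text
0.086 (array([ 0.5904107 , -0.22914511,  0.2428134 ]), np.float64(6.83286435543947))
0.086 yaw fixed 
0.0878 (array([ 0.58918014, -0.22637459,  0.2352182 ]), np.float64(6.858960158689716))
0.0878 yaw fixed 
0.0895 (array([ 0.588513  , -0.22378176,  0.24878597]), np.float64(6.840484743963668))
0.0895 yaw fixed 
0.052 (array([ 0.58753436, -0.22923663,  0.19014003,  0.00702676]), np.float64(13.89801603670707))
0.055 (array([ 0.58579408, -0.22363939,  0.20655733,  0.00680952]), np.float64(13.78055397589827))
0.057 (array([ 0.58484073, -0.22203675,  0.23749493,  0.00703321]), np.float64(13.419418766231837))
0.059 (array([ 0.58420353, -0.22032008,  0.23930949,  0.00750053]), np.float64(13.397609687134809))
```

>>> carry_out(increments=[[-0.01,0.003,-0.02,0,0,0,1],[0,0,-0.03,0,0,0,1],[0,0,-0.03,0,0,0,1],[0,0,-0.02,0,0,0,1],[0,0,-0.01,0,0,0,1]])

```text
clock: 11.95
eef_pos: [0.5827, -0.2263, 0.078]
ee_rot: [-3.121, -0.352, 0.003]
wrist_force: [-1.2, 0.2, -2.1]
opening: 0.416
finger_force: 61.0
```

>>> carry_out(increments=[[0,0,0,0,0,0,1],[0,0,0,0,0,0,1],[0,0,0,0,0,0,1],[0,0,0,0,0,0,1],[0,0,0,0,0,0,1]])

```text
clock: 12.37
eef_pos: [0.5839, -0.2266, 0.08]
ee_rot: [3.121, 0.352, 0.001]
wrist_force: [-1.0, 0.3, -2.3]
opening: 0.406
finger_force: 61.0
```

```bash
python3 st.py
```

```text
12.3667 pos [ 0.5839 -0.2266  0.08  ] rv [3.121e+00 3.520e-01 1.000e-03] F [-1.04  0.26 -2.33] Ftool [-0.96 -0.49  2.33] tq [-0.03 -0.04 -0.03] open 34.51 ff 60.96
```

Pack bottom is at about 0.060. I'll go down in 1 mm rows, feeling for contact.

>>> carry_out(increments=[[0,0,-0.006,0,0,0,1],[0,0,-0.006,0,0,0,1],[0,0,-0.004,0,0,0,1],[0,0,-0.004,0,0,0,1],[0,0,-0.004,0,0,0,1]])

```text
clock: 12.78
eef_pos: [0.5836, -0.2265, 0.0735]
ee_rot: [3.122, 0.352, -0.0]
wrist_force: [0.4, -1.4, -1.1]
opening: 0.405
finger_force: 61.1
```

>>> carry_out(increments=[[0,0,-0.004,0,0,0,1],[0,0,-0.004,0,0,0,1],[0,0,-0.004,0,0,0,1],[0,0,0,0,0,0,1],[0,0,0,0,0,0,1]])

```text
clock: 13.2
eef_pos: [0.5843, -0.2274, 0.0721]
ee_rot: [3.12, 0.351, 0.002]
wrist_force: [-2.3, -1.9, 5.3]
opening: 0.409
finger_force: 61.4
```

```bash
python3 st.py
```

```text
13.2 pos [ 0.5843 -0.2274  0.0721] rv [3.12e+00 3.51e-01 2.00e-03] F [-2.33 -1.9   5.31] Ftool [-2.68  1.34 -5.31] tq [-0.15  0.4   0.  ] open 34.74 ff 61.37
```

Contact on the lead-in: about 7.6 N up, with side force toward −x and −y. I'll shift that way, as the flare indicates, without pressing deeper.

>>> carry_out(increments=[[-0.003,-0.002,0,0,0,0,1],[-0.002,-0.002,0,0,0,0,1],[0,0,0,0,0,0,1],[0,0,0,0,0,0,1],[0,0,0,0,0,0,1]])

```text
clock: 13.62
eef_pos: [0.5828, -0.2281, 0.0705]
ee_rot: [3.121, 0.352, 0.002]
wrist_force: [2.2, -2.8, -0.3]
opening: 0.415
finger_force: 61.2
```

```bash
python3 st.py
```

```text
13.6167 pos [ 0.5828 -0.2281  0.0705] rv [3.121e+00 3.520e-01 2.000e-03] F [ 2.24 -2.79 -0.3 ] Ftool [1.56 3.22 0.3 ] tq [-0.54 -0.54 -0.08] open 35.3 ff 61.19
```

>>> carry_out(increments=[[0.002,-0.004,0,0,0,0,1],[0,0,-0.003,0,0,0,1],[0,0,-0.003,0,0,0,1],[0,0,-0.003,0,0,0,1],[0,0,0,0,0,0,1]])

```text
clock: 14.03
eef_pos: [0.5828, -0.2282, 0.068]
ee_rot: [-3.121, -0.353, 0.0]
wrist_force: [1.8, 0.2, -1.6]
opening: 0.412
finger_force: 61.0
```

```bash
python3 st.py
```

```text
14.0333 pos [ 0.5828 -0.2282  0.068 ] rv [-3.121 -0.353  0.   ] F [ 1.83  0.2  -1.64] Ftool [1.83 0.22 1.64] tq [-0.13 -0.53 -0.07] open 35.02 ff 60.99
```

>>> carry_out(increments=[[0.002,0,-0.004,0,0,0,1],[0,0,-0.004,0,0,0,1],[0,0,-0.004,0,0,0,1],[0,0,-0.004,0,0,0,1],[0,0,-0.004,0,0,0,1]])

```text
clock: 14.45
eef_pos: [0.5831, -0.2283, 0.0631]
ee_rot: [-3.121, -0.352, 0.001]
wrist_force: [1.4, 0.0, -1.3]
opening: 0.407
finger_force: 61.0
```

```bash
python3 st.py
```

```text
14.45 pos [ 0.5831 -0.2283  0.0631] rv [-3.121e+00 -3.520e-01  1.000e-03] F [ 1.39  0.01 -1.34] Ftool [1.36 0.3  1.34] tq [ 0.07 -0.2   0.01] open 34.62 ff 61.05
```

>>> carry_out(increments=[[0.001,0,-0.006,0,0,0,1],[0,0,-0.006,0,0,0,1],[0,0,-0.006,0,0,0,1],[0,0,-0.006,0,0,0,1],[0,0,-0.006,0,0,0,1]])

```text
clock: 14.87
eef_pos: [0.5832, -0.2286, 0.0555]
ee_rot: [-3.122, -0.352, 0.001]
wrist_force: [0.2, 0.4, -2.2]
opening: 0.406
finger_force: 61.0
```

>>> carry_out(increments=[[0,0,-0.006,0,0,0,1],[0,0,-0.006,0,0,0,1],[0,0,-0.004,0,0,0,1],[0,0,-0.004,0,0,0,1],[0,0,-0.002,0,0,0,1]])

```text
clock: 15.28
eef_pos: [0.5834, -0.2285, 0.0502]
ee_rot: [-3.122, -0.352, 0.001]
wrist_force: [-0.3, 0.2, -2.9]
opening: 0.412
finger_force: 61.0
```

```bash
python3 st.py
```

```text
15.2833 pos [ 0.5834 -0.2285  0.0502] rv [-3.122e+00 -3.520e-01  1.000e-03] F [-0.34  0.16 -2.88] Ftool [-0.29 -0.23  2.88] tq [0.03 0.02 0.01] open 34.99 ff 60.99
```

>>> carry_out(increments=[[0,0,-0.004,0,0,0,1],[0,0,-0.004,0,0,0,1],[0,0,-0.004,0,0,0,1],[0,0,-0.004,0,0,0,1],[0,0,-0.002,0,0,0,1]])

```text
clock: 15.7
eef_pos: [0.5835, -0.2285, 0.0457]
ee_rot: [3.122, 0.352, -0.0]
wrist_force: [-0.4, -0.1, -2.8]
opening: 0.409
finger_force: 61.0
```

>>> carry_out(increments=[[0,0,-0.003,0,0,0,1],[0,0,-0.003,0,0,0,1],[0,0,-0.003,0,0,0,1],[0,0,0,0,0,0,1],[0,0,0,0,0,0,1]])

```text
clock: 16.12
eef_pos: [0.5836, -0.2286, 0.0436]
ee_rot: [3.122, 0.352, 0.0]
wrist_force: [-0.2, -0.3, -2.4]
opening: 0.405
finger_force: 61.0
```

>>> carry_out(increments=[[0,0,-0.003,0,0,0,1],[0,0,-0.003,0,0,0,1],[0,0,0,0,0,0,1],[0,0,0,0,0,0,1],[0,0,0,0,0,0,1]])

```text
clock: 16.53
eef_pos: [0.5838, -0.2285, 0.0434]
ee_rot: [3.121, 0.352, 0.0]
wrist_force: [-2.1, 0.8, 5.3]
opening: 0.404
finger_force: 63.3
```

Firm stop at TCP z=0.0434 (about 7.7 N). One more small press to confirm it's the rigid floor.

>>> carry_out(increments=[[0,0,-0.002,0,0,0,1],[0,0,0,0,0,0,1],[0,0,0,0,0,0,1],[0,0,0,0,0,0,1],[0,0,0,0,0,0,1]])

```text
clock: 16.95
eef_pos: [0.5838, -0.2285, 0.0433]
ee_rot: [3.121, 0.352, 0.001]
wrist_force: [-3.8, 1.3, 8.7]
opening: 0.405
finger_force: 64.0
```

```bash
python3 st.py
```

```text
16.95 pos [ 0.5838 -0.2285  0.0433] rv [3.121e+00 3.520e-01 1.000e-03] F [-3.76  1.32  8.65] Ftool [-3.37 -2.12 -8.66] tq [0.17 0.82 0.03] open 34.44 ff 64.0
```

The floor is rigid (z unchanged, about 11 N). Release now.

>>> carry_out(increments=[[-0.002,0,0,0,0,0,0.7],[0,0,0,0,0,0,0.5],[0,0,0,0,0,0,0.45],[0,0,0,0,0,0,0.4],[0,0,0,0,0,0,0.35]])

```text
clock: 17.37
eef_pos: [0.5833, -0.2284, 0.0416]
ee_rot: [-3.122, -0.352, -0.0]
wrist_force: [-1.1, 1.5, 0.3]
opening: 0.65
finger_force: 0.0
```

>>> carry_out(increments=[[0,0,0,0,0,0,0.25],[0,0,0,0,0,0,0.2],[0,0,0,0,0,0,0.2],[0,0,0,0,0,0,0.2],[0,0,0,0,0,0,0.2]])

```text
clock: 17.78
eef_pos: [0.5831, -0.2284, 0.0416]
ee_rot: [-3.122, -0.352, -0.0]
wrist_force: [-0.7, -0.4, 0.2]
opening: 0.799
finger_force: 0.0
```

```bash
python3 st.py
```

```text
17.7833 pos [ 0.5831 -0.2284  0.0416] rv [-3.122 -0.352 -0.   ] F [-0.67 -0.38  0.24] Ftool [-0.74  0.22 -0.24] tq [ 0.01 -0.   -0.01] open 67.88 ff 0.0
```

>>> carry_out(increments=[[0,0,0.03,0,0,0,0.2],[0,0,0.06,0,0,0,0.2],[0,0,0.1,0,0,0,0.2],[0,0,0.12,0,0,0,0.2],[0,0,0.12,0,0,0,0.2]])

```text
clock: 18.2
eef_pos: [0.5827, -0.2283, 0.1504]
ee_rot: [-3.121, -0.352, 0.001]
wrist_force: [1.3, -0.3, 0.3]
opening: 0.803
finger_force: 0.0
```

>>> carry_out(increments=[[0,0,0.1,0,0,0,0.2],[-0.02,-0.12,0.05,0,0,0,0.2],[-0.02,-0.14,0,0,0,0,0.2],[-0.02,-0.14,0,0,0,0,0.2],[-0.02,-0.14,0,0,0,0,0.2]])

```text
clock: 18.62
eef_pos: [0.563, -0.3649, 0.1881]
ee_rot: [3.12, 0.353, 0.002]
wrist_force: [0.6, -0.1, -0.3]
opening: 0.8
finger_force: 0.0
```

```bash
python3 st.py
python3 - <<'E'
from fit import *
S=grab('side');T=grab('top');np.savez('/tmp/side9',**S);np.savez('/tmp/top9',**T)
c=lambda f,x,y,w,h,s:cv2.resize(f['color'][y:y+h,x:x+w],(w*s,h*s),interpolation=cv2.INTER_NEAREST)
cv2.imwrite('pics/c9.png',np.hstack([c(S,285,155,48,60,8),c(T,342,180,48,60,8)]))
w=cloud(T);m=(abs(w[...,0]-.585)<.015)&(abs(w[...,1]+.228)<.012);print('top z',np.nanpercentile(w[m][:,2],[10,50,90]))
E
```

```text
18.6167 pos [ 0.563  -0.3649  0.1881] rv [3.12e+00 3.53e-01 2.00e-03] F [ 0.64 -0.05 -0.27] Ftool [0.61 0.19 0.27] tq [-0.05  0.    0.03] open 67.99 ff 0.0
top z [0.10105155 0.1037285  0.10647636]
```

View pics/c9.png

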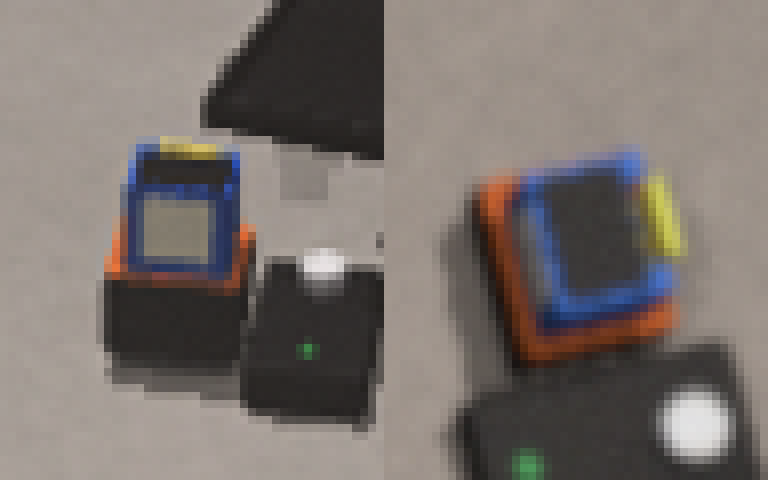

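The pack sits level in the cradle: its top at 0.104 matches the felt floor at 0.0235, and the yellow tab stands out past its side (crop about (663,215)). The gripper is clear, so I'll let the arm settle and hand in.

>>> carry_out(increments=[[0,0,0,0,0,0,0.2],[0,0,0,0,0,0,0.2],[0,0,0,0,0,0,0.2],[0,0,0,0,0,0,0.2],[0,0,0,0,0,0,0.2]])

```text
clock: 19.13
eef_pos: [0.5637, -0.3621, 0.1869]
ee_rot: [-3.121, -0.356, -0.001]
wrist_force: [0.1, -0.7, -0.6]
opening: 0.8
finger_force: 0.0
```

```bash
python3 -c "
from plant import r
print(r.close_job())"
```

```text
the job is handed in; nothing more can be done
None
```

The pack was lifted from the scale with its tab held pressed and set on the charger's floor (about 11 N felt at the wrist); once released, the tab sprang out. The job was handed in at about 19 s, and no verdict came back.

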